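# Demould mortar specimens with the locked ejector

## Robot

A 6-joint arm with a two-finger parallel gripper is mounted at the origin on a cart in front of the work surface, level with it; the furniture and walls round the work are solid. World frame = base frame: x ahead of the robot, y to its left, z up, the work surface at z = 0. Lengths are in m, angles in rad, forces in N, time in s.
With the tool pointing down it reaches from about 0.375 to 0.9 m from the base axis. Payload 3.1 kg.
Tool frame: the origin (TCP) lies at the centre of the arm's flange, where the gripper is bolted on; the fingertips stand 173 mm ahead of it and the grasp point (between the pads) lies 155 mm ahead of it; z points along the fingers, x is the direction in which the jaws open and shut, and the axes are right-handed (so a half turn about z gives the same grasp; the last joint's range is limited). The gripper opens to 85 mm and grips with 20 to 120 N. Pads are 22 mm wide; open, the fingers measure 114 mm over their backs; the gripper's body (76 mm by 85 mm) begins 54 mm behind the grasp point. The pads swing forward as they close: fully open they stand 13 mm farther back than shut.
Start: joints at [0.964, 0.527, 1.433, -0, 1.181, -0.178], TCP at [0.26, 0.568, 0.405] pointing down, gripper open.
Joint ranges: [-3.08, 3.08], [-0.75, 2.2], [0.22, 2.44], [-1.43, 4.57], [0, 2.65], [-2.85, 2.85]. Speed limits (rad/s): [2.79, 2.79, 3.14, 3.14, 3.14, 3.14].

## Interface

Orientations are given as a unit quaternion [x, y, z, w].
In Python, from station import manip gives the robot as it stands.
- The arm moves only by the shell command python3 -m jog 'ROWS' [OPENING] [FORCE]. ROWS is JSON, a list that holds one entry, the list of rows, each a list of 4 numbers: the shift along the world's x, y, z in mm, then the turn about the world's z in degrees. A call has exactly 8 rows; each row shifts and turns the commanded pose from where the row before left it; what a row does not reach is not made up. A row lasts 1/8 s, in which the tool goes at most 62.5 mm and 10.7 degrees, less where a joint would pass 70% of its speed; a pose out of reach is approached as far as the arm can. A call is refused whole if a number of a shift passes 62.5 or a number of a turn 10.7, either way. A call with a gripper value outside its range is refused whole. OPENING is the opening in per cent of the stroke, from 0 (shut) to 100 (fully open), set as the call begins (- or left out, the last holds). The fingers move at their own pace and stop on an object; FORCE is the grip in N (left out, the last holds). Time passes only in rows, so rows that do not move let the fingers close, or fill a call up. It gives the time, the measured TCP pose, the force and the opening at its end, in the units of the state.
- manip.sense(): the state, without advancing time (a new reading comes with each control period).
- manip.snapshot(name): name is "scene" or "top" or "wrist"; returns the picture (480x640x3 uint8, red, green, blue); there is no depth.
- manip.camera_info(name): a dict with "fx", "fy", "cx", "cy" (pixels), "R" (3x3) and "t" (3): a world point X has camera coordinates R X + t. Camera axes: x right, y down, z forward; pixel columns grow to the right and rows downward; lengths in m; the calibration is good to about 2 mm. A picture is of the moment at which its call begins: read the wrist's pose just before it. camera_info takes no time and is no camera call; for the wrist camera it gives the pose at the moment of the call.
- manip.sign_off(): hands the job in, once; it reports no verdict.
The state is a dict: "t": time; "q": joint angles; "qd": joint speeds; "tau": joint torques, N m; "tcp_pos": TCP position; "tool_rot": TCP orientation; "force": force on the tool from outside, world axes, zero at the start; "ft_torque": the same for the moment, N m; "finger_gap": opening from 0.0 (shut) to 1.0 (fully open).
Only numpy, scipy, OpenCV 4.12 (cv2) and the standard library are available. Lean on these libraries where they do the work, as an engineer would, in place of code of your own. Each camera call takes 0.05 s, during which the arm holds its last target. There are 200 camera calls.

## Task

Demould the hardened mortar specimens: pull up the spring plunger's handle and twist it into its rest notch so that it stays up by itself, press the red pad of the rocker to raise the specimens, then put every specimen on the floor of the drying pan that holds the moisture tin (not the pan with the tape roll). Then press the grey pad until the rocker is fully back and turn the plunger back and let it down fully home, so that the rocker is locked again. Leave the tin and the tape roll in their pans, the tin upright.

Things in the scene. Friction and masses are not known exactly. Their poses are not given: they have to be found in the camera images.
- mould: Mould fixed to the bench. Origin: bench level under the middle of the pocket row, z up. Base plate x -130 to 55, y -150 to 150 mm. Aluminium block 90 (x) by 250 mm (y) on the origin, flat top at z = 72 mm, with square 35 mm pockets open at the top, at x = 0, y = -90, -30, 30, 90 mm. Rocker lever (pivot y -75, z 75 mm, axle along x) and plunger (upright axis, y = 90 mm) lie on the line x = -90 mm.
- plunger_handle (a point): Centre of the top face of the plunger's black bar handle; lifts and turns with it. The bar is 46 mm long (this frame's x), 14 mm wide (y), 24 mm high; its top is 106 mm above the bench when home, its underside 6 mm above a notched steel collar 35 mm across. A yellow dot marks its +x end. Grip it across its width from above; it turns about the upright axis through this point.
- plunger (a joint): Lift of the spring plunger, m: 0 = home (pin in the lock bar, rocker locked), at most 0.018. A spring pulls it down: 7 N at 0, 12 N at 0.012. At handle 0 rad it slides freely; it can be turned only when lifted over 0.012 (0.014 is safe). In the rest notch it stays at 0.010, pin clear of the lock bar.
- handle (a joint): Twist of the handle, rad, anticlockwise from above: 0 = in the deep slot (bar along the mould's x), 1.2 = over the rest notch (play 0.07, stop at 1.3). Lifted, turned to 1.2 and let down, its cross pin drops 2 mm into the notch and it stays up by itself; let down short of it, it rests on the rim at 0.012, unsecured. To leave the notch lift it 4 mm first.
- rocker (a joint): Rocker lever that works the ejector bed, rad: 0 = bed down (red pad high, grey pad low), 0.6 = bed raised by 32 mm (red pad low, grey high). A stiff hinge: stays where it is left; 6 to 10 N on a pad moves it. With the plunger home it is locked near 0.
- eject_pad (a point): Centre of the top face of the red pad (24 mm by 30 mm) at the mould's -y end of the rocker, about 70 mm from the pivot, 106 mm above the bench at rocker 0 and 65 mm at 0.6. Pushing it straight down raises the ejector bed.
- lower_pad (a point): Centre of the top face of the grey pad (24 mm by 30 mm) at the rocker's other end, 65 mm above the bench at rocker 0 and 106 mm at 0.6. Pushing it straight down lowers the ejector bed.
- pan_a: Grey steel drying pan, square, 189 mm outside, 182 mm inside, walls 3 mm thick and 40 mm high, floor 2 mm; loose, 0.5 kg. Origin: middle of the underside, z up, sides along x and y. Starts left of the mould.
- pan_b: A second pan just like pan_a; starts right of the mould.
- tin: Closed round aluminium moisture tin, 67 mm across, 44 mm high; stands in one of the two pans, about 30 mm from the pan's centre towards its +x side. Origin: centre of the underside.
- tape: Roll of beige masking tape, 103 mm across, 25 mm high, lying flat in the other pan. Origin: centre of the underside.
- specimen0: Hardened grey mortar specimen, a square prism 32 x 32 mm and 56 mm high, 65 to 100 g, or absent. Origin: centre of its underside, z along its length. If present it starts seated upright in the mould's pocket at y = -90 mm, its top 2 mm below the block's top; on the raised bed it stands 30 mm proud of the block.
- specimen1: Hardened grey mortar specimen, a square prism 32 x 32 mm and 56 mm high, 65 to 100 g, or absent. Origin: centre of its underside, z along its length. If present it starts seated upright in the mould's pocket at y = -30 mm, its top 2 mm below the block's top; on the raised bed it stands 30 mm proud of the block.
- specimen2: Hardened grey mortar specimen, a square prism 32 x 32 mm and 56 mm high, 65 to 100 g, or absent. Origin: centre of its underside, z along its length. If present it starts seated upright in the mould's pocket at y = 30 mm, its top 2 mm below the block's top; on the raised bed it stands 30 mm proud of the block.
- specimen3: Hardened grey mortar specimen, a square prism 32 x 32 mm and 56 mm high, 65 to 100 g, or absent. Origin: centre of its underside, z along its length. If present it starts seated upright in the mould's pocket at y = 90 mm, its top 2 mm below the block's top; on the raised bed it stands 30 mm proud of the block.
Not all that is in view belongs to the job. Leave any black or yellow look-alike of the specimen2 alone. Leave any blue look-alike of the specimen0 alone.

How it is judged:
By the outcome, as a careful person would: the job done as asked, in the order asked, and still so for the second after the job is handed in, with the robot touching nothing.
Of specimen0, specimen1, specimen2, specimen3 only 3 to 4 are there at a start; the rules pass over those that are not, and their reading is None.
At some moment in a run one of pan_a, pan_b may be knocked a few centimetres aside while the robot is not near it.
Once in a run the grip may slacken for a moment while it holds something.
It also fails if it takes over 210 s, if anything falls off the work surface, if the arm or the gripper's body presses on something with over 40 N, if the wrist force passes 120 N, or if a joint passes its speed limit or range.

## Working session

There is one attempt and no reset: what is moved stays moved. The work goes in short steps, Python scripts to look and compute and a shell command to move; the robot and the scene stay as the last step left them, time stands still between calls to the robot, and variables do not carry over. Pictures are saved under pics/ and viewed, about 12 in all and at most 16, crops included, and the job is handed in when it is done.

```bash
ls; mkdir -p pics
python3 - <<'E'
from station import manip
import cv2,numpy as np
s=manip.sense();print(s['t'],s['tcp_pos'],s['tool_rot'],s['finger_gap'],s['force'])
a=manip.snapshot("top");b=manip.snapshot("scene")
cv2.imwrite('pics/top0.png',a[...,::-1]);cv2.imwrite('pics/scene0.png',b[...,::-1])
for n in("top","scene","wrist"):
  c=manip.camera_info(n);print(n,c['fx'],c['cx'],c['cy'],np.round(-np.array(c['R']).T@c['t'],3),np.round(c['R'],3).tolist())
E
```

```text
pics
0.0 [0.25962761 0.56811959 0.40374739] [ 8.41361963e-01  5.40470930e-01 -1.02066298e-03  4.22071485e-04] 1.001132325257846 [-0.61835362  0.12163387  0.70057149]
top 496.20730650759236 318.7007750721328 237.34932649456417 [ 0.423 -0.017  1.228] [[-0.01, -1.0, 0.001], [-0.994, 0.009, -0.108], [0.108, -0.002, -0.994]]
scene 543.7100896949522 317.49739729813405 235.74059738366896 [-0.089 -0.74   0.795] [[0.766, -0.643, -0.004], [-0.389, -0.459, -0.799], [0.512, 0.613, -0.602]]
wrist 331.2635164859509 318.7153652145881 239.01080836495314 [0.186 0.602 0.373] [[0.416, 0.909, 0.0], [0.863, -0.395, 0.315], [0.287, -0.131, -0.949]]
```

View pics/top0.png

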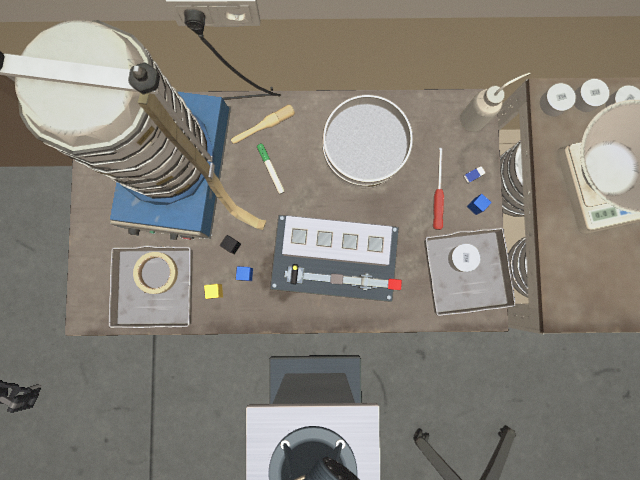

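View pics/scene0.png

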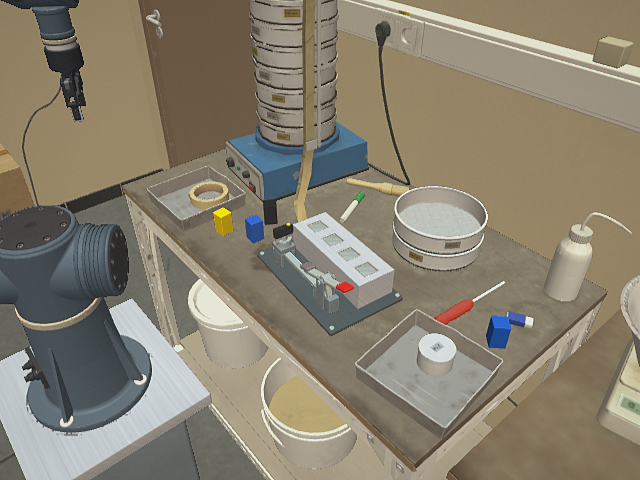

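The top view shows the tin in the right pan, pan_b, at about (468,270), and the tape in the left pan at (155,272). The mould is at about (335,255), with the red pad at (395,285) and the yellow dot at (295,267). Next I'll measure these and check the pockets in a crop.

```bash
cat > h.py <<'E'
import cv2,numpy as np
from station import manip
def cast(c,u,v,z):
    R=np.array(c['R']);o=-R.T@np.array(c['t'])
    d=R.T@np.array([(u-c['cx'])/c['fx'],(v-c['cy'])/c['fy'],1.])
    return o+d*(z-o[2])/d[2]
def proj(c,X):
    p=np.array(c['R'])@np.array(X)+np.array(c['t']);return c['fx']*p[0]/p[2]+c['cx'],c['fy']*p[1]/p[2]+c['cy']
def blobs(img,lo,hi,amin=8,roi=None):
    hsv=cv2.cvtColor(img,cv2.COLOR_RGB2HSV);m=cv2.inRange(hsv,np.array(lo),np.array(hi))
    if roi:
        k=np.zeros_like(m);x0,y0,x1,y1=roi;k[y0:y1,x0:x1]=1;m=m*k
    cs,_=cv2.findContours(m,cv2.RETR_EXTERNAL,cv2.CHAIN_APPROX_NONE)
    return sorted([(cv2.contourArea(x),cv2.minAreaRect(x),x) for x in cs if cv2.contourArea(x)>=amin],key=lambda t:-t[0])
def yaw():
    x,y,z,w=manip.sense()['tool_rot'];return np.degrees(np.arctan2(2*(x*y+z*w),1-2*(y*y+z*z)))
E
python3 - <<'E'
from h import *
img=cv2.cvtColor(cv2.imread('pics/top0.png'),cv2.COLOR_BGR2RGB);c=manip.camera_info('top')
print('yaw',yaw())
for n,lo,hi,roi,z in(('red',(0,150,120),(8,255,255),(380,270,410,300),.106),('yel',(22,130,120),(35,255,255),(280,255,305,290),.106),('block',(0,0,190),(180,60,255),(270,205,405,275),.072)):
    for a,r,_ in blobs(img,lo,hi,3,roi)[:2]:
        print(n,a,np.round(r[0],1),r[1:],np.round(cast(c,*r[0],z),4))
        if n=='block':
            for p in cv2.boxPoints(r): print(p,np.round(cast(c,*p,z),4))
s=cv2.cvtColor(img,cv2.COLOR_RGB2BGR)
cv2.imwrite('pics/crop0.png',np.vstack([cv2.resize(s[205:305,265:410],None,fx=4,fy=4,interpolation=cv2.INTER_CUBIC)[:,:580]]))
cv2.imwrite('pics/crop1.png',cv2.resize(s[220:320,415:525],None,fx=5,fy=5,interpolation=cv2.INTER_CUBIC))
E
```

```text
yaw 65.43005253900823
red 108.0 [394.4 284. ] ((12.586502075195312, 10.323759078979492), 8.130102157592773) [ 0.4371 -0.1893  0.106 ]
block 3933.0 [336.8 239.8] ((107.05633544921875, 38.189449310302734), 5.8263421058654785) [ 0.5418 -0.0625  0.072 ]
[281.65784 253.35284] [0.5112 0.0667 0.072 ]
[285.5346  215.36069] [0.6008 0.0575 0.072 ]
[392.0379  226.22836] [ 0.5726 -0.1926  0.072 ]
[388.16113 264.22052] [ 0.4835 -0.1813  0.072 ]
block 16.0 [287.5 271. ] ((6.0, 5.0), 90.0) [0.47   0.0532 0.072 ]
[285. 268.] [0.477 0.059 0.072]
[290. 268.] [0.4769 0.0474 0.072 ]
[290. 274.] [0.4629 0.0474 0.072 ]
[285. 274.] [0.463  0.0591 0.072 ]
```

View pics/crop0.png

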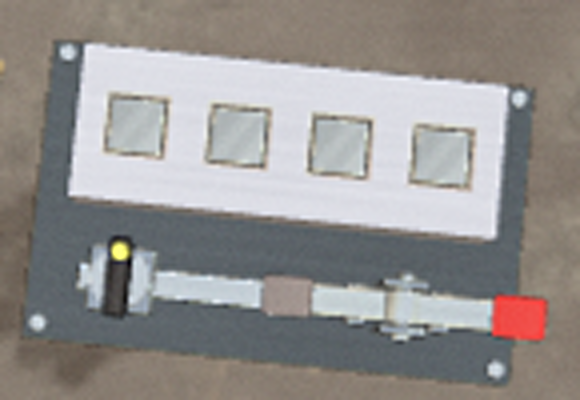

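View pics/crop1.png

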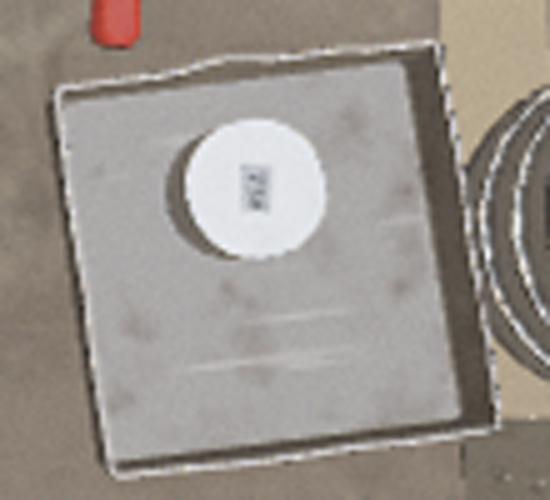

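All four pockets are filled. pan_b holds the tin and is the target. The mould origin is about (0.542, -0.0625) with yaw about -6°, so the plunger is near (0.462, 0.037). I'll move above it and check with the wrist camera.

```bash
python3 -m jog '[[[16,-45,0,2],[16,-45,0,2],[16,-45,0,2],[16,-45,0,2],[16,-45,0,2],[16,-45,0,2],[16,-45,0,2],[16,-45,0,2]]]' 50 80
python3 -m jog '[[[18,-42,-20,1],[18,-42,-20,1],[18,-42,-20,0.5],[18,-42,-20,0],[2,-3,0,0],[0,0,0,0],[0,0,0,0],[0,0,0,0]]]'
python3 - <<'E'
from h import *
c=manip.camera_info('wrist');img=manip.snapshot('wrist');cv2.imwrite('pics/w1.png',img[...,::-1])
s=manip.sense();print(s['tcp_pos'],yaw(),s['q'])
for a,r,_ in blobs(img,(22,130,100),(36,255,255),5)[:3]:print('yel',a,r[0],cast(c,*r[0],.106))
ct=manip.camera_info('top');print('top handle',cast(ct,294.5,274.5,.106))
E
```

```text
t: 1.1
tcp_pos: [0.388, 0.2069, 0.4046]
tool_rot: [0.758, 0.653, -0.0, -0.0]
force: [0.8, 0.9, 0.1]
finger_gap: 0.499
t: 2.1
tcp_pos: [0.4613, 0.0385, 0.3252]
tool_rot: [0.743, 0.669, 0.0, 0.0]
force: [0.5, -0.5, -0.4]
finger_gap: 0.499
[0.4614374  0.03838348 0.32516375] 84.03011876533178 [-1.59112061e-01  4.42882324e-01  1.91001855e+00  1.08540155e-04
  7.88102521e-01 -1.62579081e+00]
yel 3957.0 (567.5, 165.0) [0.4143122 0.1830958 0.106    ]
yel 140.5 (317.0, 289.5) [0.47626798 0.03609616 0.106     ]
top handle [0.46054011 0.03539277 0.106     ]
```

View pics/w1.png

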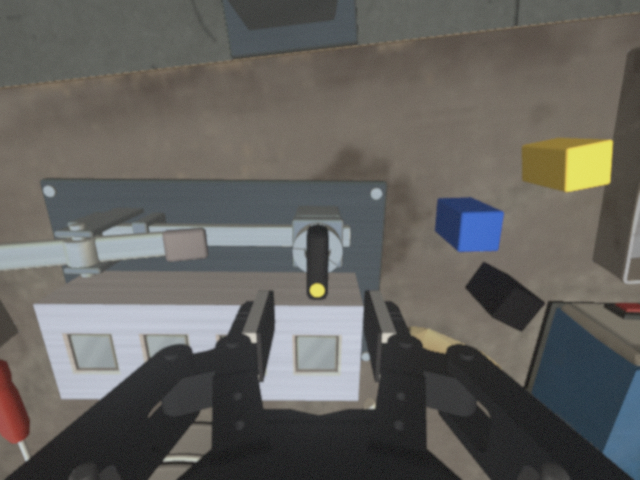

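The wrist view shows the handle bar at (317,260), with the dot at (317,290). The last joint would run out of range on the twist, so I'll regrasp with a half turn.

```bash
python3 -m jog '[[[0,0,0,-10.6],[0,0,0,-10.6],[0,0,0,-10.6],[0,0,0,-10.6],[0,0,0,-10.6],[0,0,0,-10.6],[0,0,0,-10.6],[0,0,0,-10.6]]]' 50 80
python3 -m jog '[[[0,0,0,-10.6],[0,0,0,-10.6],[0,0,0,-10.6],[0,0,0,-10.6],[0,0,0,-10.6],[0,0,0,-10.6],[0,0,0,-10.6],[0,0,0,-10.6]]]'
python3 -m jog '[[[0,0,-5,-10.4],[0,0,-5,0],[0,0,-5,0],[0,0,-5,0],[0,0,-5,0],[0,0,0,0],[0,0,0,0],[0,0,0,0]]]'
python3 - <<'E'
from h import *
c=manip.camera_info('wrist');img=manip.snapshot('wrist');cv2.imwrite('pics/w2.png',img[...,::-1])
s=manip.sense();print(s['tcp_pos'],yaw(),s['q'])
for a,r,_ in blobs(img,(22,130,100),(36,255,255),5)[:3]:print('yel',a,r[0],cast(c,*r[0],.106))
for a,r,_ in blobs(img,(0,0,0),(180,255,45),200,(200,100,440,340))[:3]:
  print('blk',a,r);[print(p,cast(c,*p,.106)) for p in cv2.boxPoints(r)]
E
```

```text
t: 3.15
tcp_pos: [0.4616, 0.038, 0.325]
tool_rot: [1.0, -0.01, 0.0, 0.0]
force: [0.1, 0.6, -0.0]
finger_gap: 0.497
t: 4.15
tcp_pos: [0.4616, 0.038, 0.325]
tool_rot: [0.732, -0.682, 0.0, -0.0]
force: [0.7, -0.8, -0.8]
finger_gap: 0.498
t: 5.15
tcp_pos: [0.4619, 0.0374, 0.2999]
tool_rot: [-0.669, 0.744, -0.0, 0.0]
force: [-0.1, -0.3, 0.3]
finger_gap: 0.498
[0.4619015  0.03738731 0.29986386] -96.0633489872711 [-1.61109106e-01  4.90823837e-01  1.93019885e+00 -2.24376662e-05
  7.20112009e-01  1.51552948e+00]
yel 3863.5 (82.2205810546875, 310.3676452636719) [0.4611016  0.17035272 0.106     ]
yel 201.5 (318.5, 261.5) [0.47645399 0.03616895 0.106     ]
blk 414.0 ((268.2115173339844, 315.94232177734375), (14.512594223022461, 48.04845428466797), 11.309932708740234)
[256.38458 338.07693] [0.43308501 0.07667194 0.106     ]
[265.80768 290.96158] [0.46225096 0.06660035 0.106     ]
[280.03845 293.8077 ] [0.45972197 0.05912287 0.106     ]
[270.61536 340.92307] [0.43033382 0.06883239 0.106     ]
blk 404.0 ((369.34619140625, 315.7307434082031), (47.85233688354492, 14.904828071594238), 78.69007110595703)
[357.34622 293.73074] [0.45533282 0.01705994 0.106     ]
[371.96158 290.80765] [0.45626998 0.00901526 0.106     ]
[381.34616 337.73074] [0.42582111 0.00533216 0.106     ]
[366.7308  340.65384] [0.4247327  0.01378388 0.106     ]
blk 242.0 ((235.0, 326.5), (25.0, 26.0), 90.0)
[222. 314.] [0.45065867 0.09321422 0.106     ]
[248. 314.] [0.44913473 0.07874204 0.106     ]
[248. 339.] [0.43297592 0.08156992 0.106     ]
[222. 339.] [0.43453905 0.09644491 0.106     ]
```

View pics/w2.png

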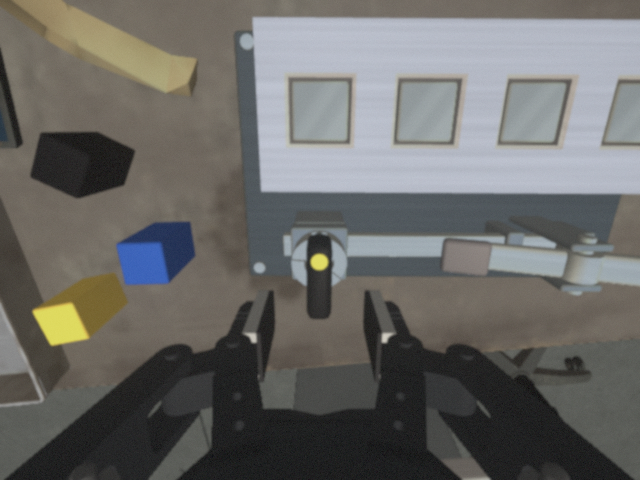

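```bash
python3 -m jog '[[[0.5,0,-10,0],[0,0,-12,0],[0,0,-12,0],[0,0,-12,0],[0,0,0,0],[0,0,0,0],[0,0,0,0],[0,0,0,0]]]' 50 80
python3 -m jog '[[[0,0,0,0],[0,0,0,0],[0,0,0,0],[0,0,0,0],[0,0,0,0],[0,0,0,0],[0,0,0,0],[0,0,0,0]]]' 0 90
python3 -m jog '[[[0,0,3,0],[0,0,4,0],[0,0,4,0],[0,0,3,0],[0,0,2,0],[0,0,0,0],[0,0,0,0],[0,0,0,0]]]'
```

```text
t: 6.2
tcp_pos: [0.4624, 0.0374, 0.2541]
tool_rot: [-0.669, 0.744, -0.0, 0.0]
force: [-0.3, 0.3, -0.4]
finger_gap: 0.497
t: 7.2
tcp_pos: [0.4624, 0.0374, 0.2541]
tool_rot: [-0.669, 0.744, -0.0, 0.0]
force: [-1.1, -0.1, 6.4]
finger_gap: 0.145
t: 8.2
tcp_pos: [0.4623, 0.0374, 0.2696]
tool_rot: [-0.669, 0.744, 0.0, -0.0]
force: [2.3, -1.8, -14.2]
finger_gap: 0.144
```

The wrist force of -14 N matches the spring at about 16 mm lift. Next I twist it 68.8° and lower it into the notch.

```bash
python3 -m jog '[[[0,0,0,9],[0,0,0,9],[0,0,0,9],[0,0,0,9],[0,0,0,9],[0,0,0,9],[0,0,0,9],[0,0,0,5.8]]]'
python3 -m jog '[[[0,0,0,0],[0,0,0,0],[0,0,-2,0],[0,0,-2,0],[0,0,-2,0],[0,0,0,0],[0,0,0,0],[0,0,0,0]]]'
```

```text
t: 9.2
tcp_pos: [0.4623, 0.0374, 0.2696]
tool_rot: [0.972, -0.234, -0.0, 0.0]
force: [1.7, -1.9, -13.4]
finger_gap: 0.141
t: 10.2
tcp_pos: [0.4623, 0.0374, 0.264]
tool_rot: [0.972, -0.236, 0.0, 0.0]
force: [0.9, -2.6, -4.7]
finger_gap: 0.141
```

The handle dropped to about 10 mm and the force fell, so it looks seated in the notch. I'll release it and check, and compute the pad and pan targets.

```bash
python3 -m jog '[[[0,0,0,0],[0,0,0,0],[0,0,0,0],[0,0,5,0],[0,0,15,0],[0,0,20,0],[0,0,20,0],[0,0,0,0]]]' 50
python3 - <<'E'
from h import *
c=manip.camera_info('wrist');img=manip.snapshot('wrist');cv2.imwrite('pics/w3.png',img[100:400,100:540,::-1])
for a,r,_ in blobs(img,(22,130,100),(36,255,255),5)[:4]:print('yel',a,r[0],cast(c,*r[0],.116))
ct=manip.camera_info('top')
P=np.array([cast(ct,415+u/5,220+v/5,.04)[:2] for u,v in((57,90),(440,42),(497,430),(112,478))])
print('pan',P.round(4).tolist(),P.mean(0))
cen=P.mean(0);d=P[1]-P[0]+P[2]-P[3];psi=np.arctan2(d[0],-d[1]);d2=P[0]-P[3]+P[1]-P[2];psi2=np.arctan2(d2[1],d2[0]);print(np.degrees([psi,psi2]),np.linalg.norm(d)/2,np.linalg.norm(d2)/2)
psi=(psi+psi2)/2;R=np.array([[np.cos(psi),-np.sin(psi)],[np.sin(psi),np.cos(psi)]])
t=cast(ct,415+256/5,220+188/5,.044)[:2];print('tin',t,R.T@(t-cen))
for y in(-63,-21,21,63):print(y,(cen+R@np.array([-.047,y/1e3])).round(4))
m=np.radians(-6.1);Rm=np.array([[np.cos(m),-np.sin(m)],[np.sin(m),np.cos(m)]])
for n,p in(('s0',(0,-.09)),('s1',(0,-.03)),('s2',(0,.03)),('s3',(0,.09)),('grey',(-.09,-.012)),('red',(-.09,-.138)),('plg',(-.09,.09))):print(n,(np.array([.542,-.0625])+Rm@np.array(p)).round(4))
E
```

```text
t: 11.2
tcp_pos: [0.4627, 0.0374, 0.3251]
tool_rot: [0.972, -0.236, 0.002, -0.0]
force: [0.5, -0.1, 0.9]
finger_gap: 0.504
yel 3106.0 (135.5, 26.0) [0.44569976 0.18915472 0.116     ]
yel 161.5 (317.2500305175781, 252.75003051757812) [0.46908648 0.05010434 0.116     ]
pan [[0.5474, -0.2795], [0.569, -0.4652], [0.3832, -0.483], [0.3624, -0.2994]] [ 0.46550137 -0.38178191]
[6.53689803 5.82748386] 0.18586034892323988 0.18635786173800534
tin [ 0.49900888 -0.37218286] [0.03434637 0.0059348 ]
-63 [ 0.4256 -0.4495]
-21 [ 0.421  -0.4077]
21 [ 0.4165 -0.366 ]
63 [ 0.412  -0.3242]
s0 [ 0.5324 -0.152 ]
s1 [ 0.5388 -0.0923]
s2 [ 0.5452 -0.0327]
s3 [0.5516 0.027 ]
grey [ 0.4512 -0.0649]
red [ 0.4378 -0.1902]
plg [0.4621 0.0366]
```

View pics/w3.png

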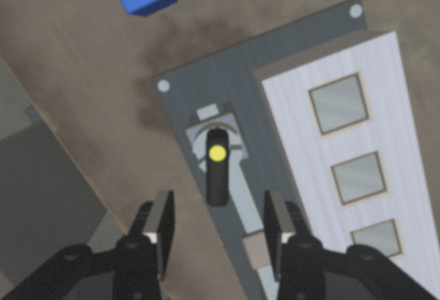

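The dot's bearing gives a twist of about 1.19 rad, so the plunger is in the notch. Next I press the red pad.

```bash
python3 -m jog '[[[-5,-45,0,4],[-5,-45,0,4],[-5,-45,0,4],[-5,-46,0,4],[-5,-46,0,4],[0,0,-15,1],[0,0,-15,0],[0,0,0,0]]]' 0 60
python3 -m jog '[[[0,0,-8,0],[0,0,-7,0],[0,0,-7,0],[0,0,-7,0],[0,0,-7,0],[0,0,-7,0],[0,0,-7,0],[0,0,0,0]]]'
python3 -m jog '[[[0,0,-4,0],[0,0,-2,0],[0,0,-1,0],[0,0,0,0],[0,0,0,0],[0,0,0,0],[0,0,0,0],[0,0,0,0]]]'
```

```text
t: 12.25
tcp_pos: [0.4366, -0.1894, 0.2921]
tool_rot: [0.998, -0.055, -0.002, -0.001]
force: [-0.2, 0.6, 0.3]
finger_gap: 0.002
t: 13.25
tcp_pos: [0.4383, -0.1917, 0.2446]
tool_rot: [0.999, -0.054, 0.002, 0.003]
force: [-2.1, -7.3, 4.8]
finger_gap: 0.001
t: 14.25
tcp_pos: [0.4382, -0.1914, 0.2408]
tool_rot: [0.999, -0.054, 0.003, 0.003]
force: [-6.6, -4.7, 34.1]
finger_gap: -0.001
```

It hit the stop at 34 N. I'll retract, go above specimen0 and look.

```bash
python3 -m jog '[[[0,0,15,0],[0,0,35,0],[0,0,35,0],[25,10,0,0],[35,14,0,0],[34,15,0,0],[0,0,0,0],[0,0,0,0]]]' 70 100
python3 - <<'E'
from h import *
c=manip.camera_info('wrist');img=manip.snapshot('wrist');cv2.imwrite('pics/w4.png',img[...,::-1])
s=manip.sense();print(s['tcp_pos'],yaw())
for n,p in(('s0',(.5324,-.152)),('s1',(.5388,-.0923)),('s2',(.5452,-.0327)),('s3',(.5516,.027)),):print(n,np.round(proj(c,(*p,.102))))
E
```

```text
t: 15.25
tcp_pos: [0.5307, -0.1502, 0.3213]
tool_rot: [0.999, -0.054, -0.001, -0.0]
force: [-1.2, -0.4, 1.0]
finger_gap: 0.697
[ 0.53041405 -0.15044761  0.3213366 ] -6.264385210811002
s0 [322. 271.]
s1 [323. 172.]
s2 [323.  52.]
s3 [ 323. -100.]
```

View pics/w4.png

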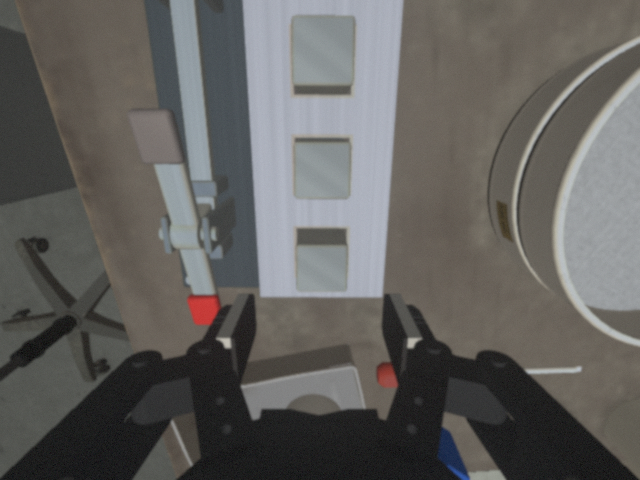

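The bed is up and the specimens stand proud at (322,268), (322,169) and (322,50), within 2 mm of my predictions. I'll pick specimen0.

```bash
cat > pan.py <<'E'
from h import *
import sys
img=manip.snapshot('top');c=manip.camera_info('top')
cv2.imwrite(f'pics/{sys.argv[1]}.png',img[...,::-1])
a=cv2.cvtColor(img,cv2.COLOR_RGB2GRAY).astype(int);b=cv2.imread('pics/top0.png',0).astype(int)
d=abs(a-b)>25
print('pan_b diff px',d[220:325,415:525].sum(),'of strips L/T/R/B',d[232:318,423:438].sum(),d[225:240,425:510].sum(),d[225:312,500:520].sum(),d[300:318,430:518].sum(),'pan_a',d[240:332,100:200].sum())
for A,r,_ in blobs(img,(0,0,200),(180,40,255),150,(420,215,530,325))[:2]:print('tin',A,np.round(r[0],1),np.round(cast(c,*r[0],.044),4))
s=manip.sense();print(s['t'],s['tcp_pos'].round(4),round(yaw(),1),s['finger_gap'])
E
python3 -m jog '[[[1,0,-15,0],[1,0,-15,0],[0,0,-14,0],[0,0,-14,0],[0,0,-14,0],[0,0,0,0],[0,0,0,0],[0,0,0,0]]]' 70 100
python3 -m jog '[[[0,0,0,0],[0,0,0,0],[0,0,0,0],[0,0,0,0],[0,0,0,0],[0,0,0,0],[0,0,10,0],[0,0,30,0]]]' 0 100
python3 pan.py p1
```

```text
t: 16.3
tcp_pos: [0.5336, -0.1507, 0.2503]
tool_rot: [0.999, -0.055, 0.001, 0.0]
force: [0.7, -0.6, -0.2]
finger_gap: 0.696
t: 17.3
tcp_pos: [0.5329, -0.1504, 0.2887]
tool_rot: [0.998, -0.055, -0.002, -0.001]
force: [0.8, 0.3, 0.2]
finger_gap: 0.349
pan_b diff px 526 of strips L/T/R/B 181 75 0 0 pan_a 55
tin 580.0 [465.5 257.5] [ 0.4993 -0.3705  0.044 ]
17.35 [ 0.5342 -0.1509  0.2932] -6.3 0.3551919024268301
```

```bash
python3 -m jog '[[[-13.5,-37,0,1.6],[-13.5,-37,0,1.6],[-13.5,-37,0,1.6],[-13.5,-37,0,1.6],[-13.5,-37,0,1.6],[-13.5,-37,0,1.6],[-13.5,-37,0,1.6],[-13.5,-37,0,1.6]]]'
python3 -m jog '[[[0,-2,-12,0],[0,0,-14,0],[0,0,-14,0],[0,0,-14,0],[0,0,-10,0],[0,0,-5,0],[0,0,0,0],[0,0,0,0]]]'
python3 - <<'E'
from h import *
s=manip.sense();print(s['t'],s['tcp_pos'].round(4),round(yaw(),1),s['finger_gap'])
c=manip.camera_info('wrist');img=manip.snapshot('wrist');cv2.imwrite('pics/w5.png',img[...,::-1])
E
```

```text
t: 18.35
tcp_pos: [0.4247, -0.4477, 0.2895]
tool_rot: [0.998, 0.057, 0.0, -0.0]
force: [0.9, -0.4, -0.2]
finger_gap: 0.357
t: 19.35
tcp_pos: [0.4255, -0.4488, 0.2212]
tool_rot: [0.998, 0.057, 0.0, 0.0]
force: [0.3, 0.7, -0.2]
finger_gap: 0.352
19.35 [ 0.4255 -0.4488  0.2212] 6.5 0.3522997264022197
```

View pics/w5.png

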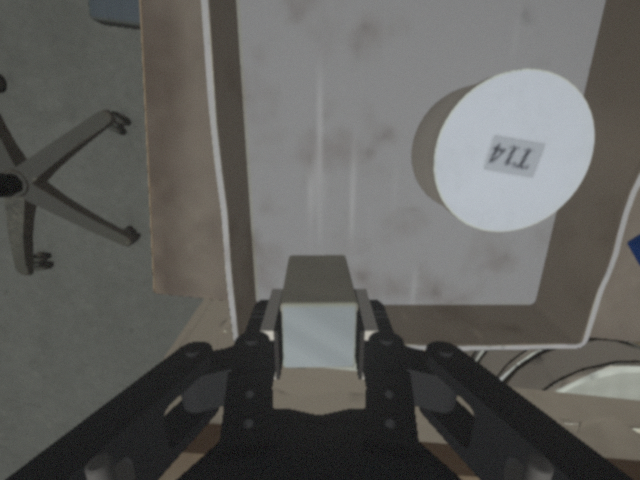

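The specimen is held straight over the pan's near corner, clear of the tin at (515,150). I'll set it down.

```bash
python3 -m jog '[[[0,0,-8,0],[0,0,-4,0],[0,0,-3,0],[0,0,0,0],[0,0,0,0],[0,0,0,0],[0,0,0,0],[0,0,0,0]]]'
python3 -m jog '[[[0,0,0,0],[0,0,0,0],[0,0,0,0],[0,0,10,0],[0,0,25,0],[0,0,25,0],[0,0,25,0],[0,0,0,0]]]' 50
python3 -m jog '[[[10,30,0,-1.6],[14,45,0,-1.6],[14,45,0,-1.6],[14,45,0,-1.6],[14,45,0,-1.6],[14,45,0,-1.6],[14,45,0,-1.6],[18,54,0,-1.6]]]' 70
python3 pan.py p2
```

```text
t: 20.4
tcp_pos: [0.4252, -0.4484, 0.2066]
tool_rot: [0.998, 0.057, -0.0, -0.0]
force: [-1.5, 1.5, 6.5]
finger_gap: 0.354
t: 21.4
tcp_pos: [0.4258, -0.4493, 0.2933]
tool_rot: [0.998, 0.057, 0.001, 0.003]
force: [-0.9, 0.2, -0.3]
finger_gap: 0.506
t: 22.4
tcp_pos: [0.5374, -0.0934, 0.2898]
tool_rot: [0.998, -0.056, -0.001, -0.0]
force: [1.0, -0.5, 0.7]
finger_gap: 0.702
pan_b diff px 3004 of strips L/T/R/B 524 454 869 634 pan_a 1896
tin 576.5 [471.5 261.5] [ 0.4896 -0.3845  0.044 ]
22.45 [ 0.5382 -0.0872  0.2899] -6.2 0.7024440577348857
```

pan_b seems to have been knocked. I'll look.

Run:
```python
import cv2
from h import *
s=cv2.imread('pics/p2.png')
cv2.imwrite('pics/p2c.png',np.hstack([cv2.resize(s[220:330,415:535],None,fx=5,fy=5,interpolation=cv2.INTER_CUBIC)]))
print(manip.sense()['tcp_pos'])
```

```text
[ 0.53818676 -0.0872459   0.28985409]
```

View pics/p2c.png

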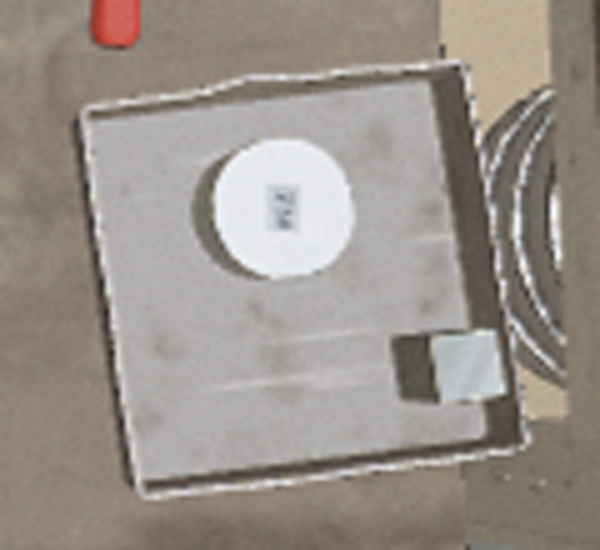

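pan_b has shifted by about (-10,-14) mm with specimen0 upright inside. I'll shift the remaining slots by that amount and pick specimen1.

```bash
python3 -m jog '[[[0,0,0,0],[0,0,0,0],[0,0,-10,0],[0,0,-10,0],[0,0,0,0],[0,0,0,0],[0,0,0,0],[0,0,0,0]]]' 70 100
```

```text
t: 23.45
tcp_pos: [0.5374, -0.0946, 0.271]
tool_rot: [0.999, -0.055, 0.0, 0.0]
force: [-0.8, 0.2, 0.1]
finger_gap: 0.697
```

```bash
python3 -m jog '[[[1.5,3.5,0,0],[0,0,-11,0],[0,0,-10,0],[0,0,0,0],[0,0,0,0],[0,0,0,0],[0,0,0,0],[0,0,0,0]]]' 70 100
python3 -m jog '[[[0,0,0,0],[0,0,0,0],[0,0,0,0],[0,0,0,0],[0,0,0,0],[0,0,10,0],[0,0,30,0],[0,0,0,0]]]' 0 100
python3 pan.py p3
```

```text
t: 24.45
tcp_pos: [0.5389, -0.0911, 0.2499]
tool_rot: [0.999, -0.055, 0.0, 0.0]
force: [-0.2, 1.0, 0.1]
finger_gap: 0.696
t: 25.45
tcp_pos: [0.5397, -0.0914, 0.2917]
tool_rot: [0.999, -0.055, 0.002, 0.001]
force: [0.4, -0.6, -0.3]
finger_gap: 0.354
pan_b diff px 3020 of strips L/T/R/B 527 456 868 639 pan_a 2041
tin 576.5 [471.5 261.5] [ 0.4896 -0.3845  0.044 ]
25.5 [ 0.5391 -0.0912  0.2906] -6.3 0.3570332178927618
```

```bash
python3 -m jog '[[[-16,-41,0,1.6],[-16,-41,0,1.6],[-16,-41,0,1.6],[-16,-41,0,1.6],[-16,-41,0,1.6],[-16,-41,0,1.6],[-16,-41,0,1.6],[-16,-42,0,1.6]]]'
python3 -m jog '[[[0,0,0,0],[0,-1.5,-20,0],[0,0,-20,0],[0,0,-20,0],[0,0,-12,0],[0,0,-8,0],[0,0,0,0],[0,0,0,0]]]'
python3 -m jog '[[[0,0,-3,0],[0,0,-1,0],[0,0,0,0],[0,0,0,0],[0,0,0,0],[0,0,0,0],[0,0,0,0],[0,0,0,0]]]'
python3 -m jog '[[[0,0,0,0],[0,0,0,0],[0,0,0,0],[0,0,10,0],[0,0,25,0],[0,0,25,0],[0,0,25,0],[0,0,0,0]]]' 50
python3 -m jog '[[[10,35,0,-1.6],[19,49,0,-1.6],[19,50,0,-1.6],[19,50,0,-1.6],[19,50,0,-1.6],[19,50,0,-1.6],[19,50,0,-1.6],[11,56,0,-1.6]]]' 70
python3 pan.py p4
```

```text
t: 26.5
tcp_pos: [0.4099, -0.421, 0.2884]
tool_rot: [0.998, 0.057, -0.001, -0.001]
force: [0.6, 0.2, -0.9]
finger_gap: 0.355
t: 27.5
tcp_pos: [0.411, -0.4217, 0.2102]
tool_rot: [0.998, 0.057, 0.0, 0.0]
force: [-0.5, 0.2, 0.2]
finger_gap: 0.362
t: 28.5
tcp_pos: [0.4109, -0.4218, 0.2067]
tool_rot: [0.998, 0.057, 0.0, 0.001]
force: [-0.0, 0.6, 5.5]
finger_gap: 0.353
t: 29.5
tcp_pos: [0.4113, -0.4222, 0.2932]
tool_rot: [0.998, 0.057, 0.001, 0.002]
force: [-0.3, -0.0, 0.5]
finger_gap: 0.5
t: 30.5
tcp_pos: [0.5465, -0.0301, 0.29]
tool_rot: [0.998, -0.055, 0.0, 0.0]
force: [1.4, -0.2, 0.8]
finger_gap: 0.7
pan_b diff px 3168 of strips L/T/R/B 525 454 875 672 pan_a 2886
tin 575.5 [471.5 261.5] [ 0.4896 -0.3845  0.044 ]
30.55 [ 0.5461 -0.0239  0.2899] -6.2 0.6992391162245759
```

```bash
python3 -m jog '[[[0,0,0,0],[0,0,0,0],[0,0,-14,0],[0,0,-13,0],[0,0,-13,0],[0,0,0,0],[0,0,0,0],[0,0,0,0]]]' 70 100
python3 -m jog '[[[0,0,0,0],[0,0,0,0],[0,0,0,0],[0,0,0,0],[0,0,0,0],[0,0,10,0],[0,0,30,0],[0,0,0,0]]]' 0 100
python3 pan.py p5
```

```text
t: 31.55
tcp_pos: [0.546, -0.0316, 0.2511]
tool_rot: [0.999, -0.055, 0.0, 0.0]
force: [-0.9, -0.5, 0.8]
finger_gap: 0.7
t: 32.55
tcp_pos: [0.5466, -0.0318, 0.2925]
tool_rot: [0.999, -0.055, 0.002, 0.0]
force: [-0.4, 0.6, -0.6]
finger_gap: 0.354
pan_b diff px 3165 of strips L/T/R/B 525 454 877 674 pan_a 2739
tin 576.5 [471.5 261.5] [ 0.4896 -0.3845  0.044 ]
32.6 [ 0.546  -0.0316  0.2914] -6.3 0.35409267601349464
```

```bash
python3 -m jog '[[[-17.5,-43.5,0,1.6],[-17.5,-43.5,0,1.6],[-17.5,-43.5,0,1.6],[-17.5,-43.5,0,1.6],[-17.5,-43.5,0,1.6],[-17.5,-43.5,0,1.6],[-17.5,-43.5,0,1.6],[-17,-43.5,0,1.6]]]'
python3 -m jog '[[[0,0,0,0],[0,0,-20,0],[0,0,-20,0],[0,0,-20,0],[0,0,-13,0],[0,0,-8,0],[0,0,0,0],[0,0,0,0]]]'
python3 -m jog '[[[0,0,-3,0],[0,0,-1,0],[0,0,0,0],[0,0,0,0],[0,0,0,0],[0,0,0,0],[0,0,0,0],[0,0,0,0]]]'
python3 -m jog '[[[0,0,0,0],[0,0,0,0],[0,0,0,0],[0,0,10,0],[0,0,25,0],[0,0,25,0],[0,0,25,0],[0,0,0,0]]]' 50
python3 -m jog '[[[11,35,0,-1.6],[20,53,0,-1.6],[20,53,0,-1.6],[20,53,0,-1.6],[20,53,0,-1.6],[20,53,0,-1.6],[20,53,0,-1.6],[14,55,0,-1.6]]]' 70
python3 pan.py p6
```

```text
t: 33.6
tcp_pos: [0.4052, -0.3806, 0.2894]
tool_rot: [0.998, 0.057, -0.001, -0.001]
force: [0.7, 0.3, -1.5]
finger_gap: 0.351
t: 34.6
tcp_pos: [0.4065, -0.3796, 0.2101]
tool_rot: [0.998, 0.057, 0.0, 0.0]
force: [-0.3, 0.5, -1.6]
finger_gap: 0.354
t: 35.6
tcp_pos: [0.4064, -0.3798, 0.2082]
tool_rot: [0.998, 0.057, 0.001, 0.001]
force: [-1.8, 1.6, 13.3]
finger_gap: 0.348
t: 36.6
tcp_pos: [0.4068, -0.3801, 0.2929]
tool_rot: [0.998, 0.057, 0.001, 0.002]
force: [0.6, -0.2, -0.5]
finger_gap: 0.503
t: 37.6
tcp_pos: [0.5518, 0.0302, 0.2898]
tool_rot: [0.998, -0.055, -0.0, 0.0]
force: [0.5, -0.2, 0.4]
finger_gap: 0.701
pan_b diff px 3309 of strips L/T/R/B 530 454 872 728 pan_a 1367
tin 577.5 [471.5 261.5] [ 0.4896 -0.3845  0.044 ]
37.65 [0.5522 0.036  0.29  ] -6.1 0.7019160505816893
```

```bash
python3 -m jog '[[[0,0,0,0],[0,0,0,0],[0,0,-14,0],[0,0,-13,0],[0,0,-13,0],[0,0,0,0],[0,0,0,0],[0,0,0,0]]]' 70 100
python3 -m jog '[[[0,0,0,0],[0,0,0,0],[0,0,0,0],[0,0,0,0],[0,0,0,0],[0,0,10,0],[0,0,30,0],[0,0,0,0]]]' 0 100
python3 pan.py p7
```

```text
t: 38.65
tcp_pos: [0.5515, 0.0284, 0.2511]
tool_rot: [0.999, -0.055, 0.0, 0.0]
force: [0.3, 0.9, 0.7]
finger_gap: 0.702
t: 39.65
tcp_pos: [0.5521, 0.0283, 0.2925]
tool_rot: [0.999, -0.055, 0.002, 0.0]
force: [0.3, -1.6, -1.3]
finger_gap: 0.353
pan_b diff px 3319 of strips L/T/R/B 522 455 879 729 pan_a 1258
tin 576.5 [471.5 261.5] [ 0.4896 -0.3845  0.044 ]
39.7 [0.5515 0.0284 0.2914] -6.3 0.34879505621431545
```

```bash
python3 -m jog '[[[-18.5,-46,0,1.6],[-18.5,-46,0,1.6],[-18.5,-46,0,1.6],[-18.5,-46,0,1.6],[-18.5,-46,0,1.6],[-19,-46,0,1.6],[-19,-45,0,1.6],[-19,-45,0,1.6]]]'
python3 -m jog '[[[0,0,0,0],[0,0,-20,0],[0,0,-20,0],[0,0,-20,0],[0,0,-13,0],[0,0,-8,0],[0,0,0,0],[0,0,0,0]]]'
python3 -m jog '[[[0,0,-3,0],[0,0,-1,0],[0,0,0,0],[0,0,0,0],[0,0,0,0],[0,0,0,0],[0,0,0,0],[0,0,0,0]]]'
python3 -m jog '[[[0,0,0,0],[0,0,0,0],[0,0,0,0],[0,0,10,0],[0,0,25,0],[0,0,25,0],[0,0,25,0],[0,0,0,0]]]' 50
python3 -m jog '[[[3,30,0,-1.6],[7,35,0,-1.6],[7,35,0,-1.6],[7,35,0,-1.6],[7,35,0,-1.6],[7,35,0,-1.6],[7,35,0,-1.6],[4,33,0,-1.6]]]' 0
python3 pan.py p8
python3 - <<'E'
import cv2,numpy as np
s=cv2.imread('pics/p8.png')
cv2.imwrite('pics/p8c.png',cv2.resize(s[200:335,265:535],None,fx=2.9,fy=2.9,interpolation=cv2.INTER_CUBIC))
E
```

```text
t: 40.7
tcp_pos: [0.4006, -0.3387, 0.2896]
tool_rot: [0.998, 0.057, -0.001, -0.001]
force: [0.9, -0.3, -1.3]
finger_gap: 0.356
t: 41.7
tcp_pos: [0.402, -0.3376, 0.2099]
tool_rot: [0.998, 0.057, 0.0, 0.0]
force: [0.4, 0.2, -0.5]
finger_gap: 0.355
t: 42.7
tcp_pos: [0.402, -0.3377, 0.2085]
tool_rot: [0.998, 0.057, 0.001, 0.001]
force: [-2.2, 2.4, 20.4]
finger_gap: 0.356
t: 43.7
tcp_pos: [0.4023, -0.3381, 0.2927]
tool_rot: [0.998, 0.057, 0.001, 0.002]
force: [-1.0, -0.3, 0.2]
finger_gap: 0.498
t: 44.7
tcp_pos: [0.4508, -0.0633, 0.2899]
tool_rot: [0.998, -0.055, -0.001, -0.0]
force: [0.3, 0.8, -0.1]
finger_gap: 0.005
pan_b diff px 3415 of strips L/T/R/B 522 452 863 808 pan_a 601
tin 575.5 [471.5 261.5] [ 0.4896 -0.3845  0.044 ]
44.75 [ 0.45   -0.0604  0.2899] -6.3 -0.004182296860002475
```

View pics/p8c.png

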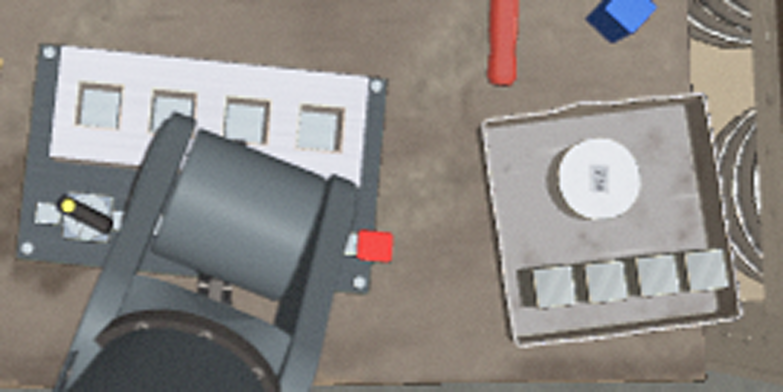

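All four specimens stand in the tin's pan. Next I press the grey pad.

```bash
python3 -m jog '[[[0,0,-7,0],[0,0,-6,0],[0,0,-6,0],[0,0,-6,0],[0,0,-6,0],[0,0,-6,0],[0,0,-6,0],[0,0,0,0]]]' 0 60
python3 -m jog '[[[0,0,-2,0],[0,0,-2,0],[0,0,-1.5,0],[0,0,0,0],[0,0,0,0],[0,0,0,0],[0,0,0,0],[0,0,0,0]]]'
```

```text
t: 45.75
tcp_pos: [0.4508, -0.065, 0.2472]
tool_rot: [0.998, -0.056, -0.0, -0.001]
force: [0.4, 4.2, 3.3]
finger_gap: -0.004
t: 46.75
tcp_pos: [0.4507, -0.0652, 0.2426]
tool_rot: [0.998, -0.056, 0.0, -0.0]
force: [-0.5, 5.0, 10.8]
finger_gap: -0.001
```

```bash
python3 -m jog '[[[0,0,-1,0],[0,0,-1,0],[0,0,0,0],[0,0,0,0],[0,0,0,0],[0,0,0,0],[0,0,0,0],[0,0,0,0]]]'
python3 -m jog '[[[0,0,-1,0],[0,0,0,0],[0,0,0,0],[0,0,0,0],[0,0,0,0],[0,0,0,0],[0,0,0,0],[0,0,0,0]]]'
```

```text
t: 47.75
tcp_pos: [0.4506, -0.0651, 0.2421]
tool_rot: [0.998, -0.056, 0.001, -0.0]
force: [-2.5, 5.5, 26.4]
finger_gap: -0.003
t: 48.75
tcp_pos: [0.4506, -0.0651, 0.2419]
tool_rot: [0.998, -0.056, 0.001, 0.0]
force: [-3.4, 6.8, 34.7]
finger_gap: -0.001
```

It's at the hard stop. Next I regrasp the plunger handle at its twisted yaw, about -27.3°.

```bash
python3 -m jog '[[[0,0,20,0],[0,0,35,0],[0,0,30,0],[4,34,0,-7],[4,34,0,-7],[4,34.5,0,-7],[0,0,0,0],[0,0,0,0]]]' 50 90
python3 -m jog '[[[0,0,0,0],[0,0,0,0],[0,0,0,0],[0,0,0,0],[0,0,0,0],[0,0,0,0],[0,0,0,0],[0,0,0,0]]]'
python3 - <<'E'
from h import *
c=manip.camera_info('wrist');img=manip.snapshot('wrist');cv2.imwrite('pics/w9.png',img[...,::-1])
s=manip.sense();print(s['tcp_pos'],yaw())
for a,r,_ in blobs(img,(22,130,100),(36,255,255),5)[:4]:print('yel',a,r[0],cast(c,*r[0],.116))
E
```

```text
t: 49.75
tcp_pos: [0.463, 0.0369, 0.3238]
tool_rot: [0.972, -0.236, -0.0, 0.0]
force: [-0.6, -0.8, 0.1]
finger_gap: 0.499
t: 50.75
tcp_pos: [0.4628, 0.038, 0.3242]
tool_rot: [0.972, -0.236, -0.0, 0.0]
force: [-0.3, -0.0, -0.3]
finger_gap: 0.497
[0.46283315 0.03794229 0.32421474] -27.264913476953872
yel 3126.5 (137.0, 26.0) [0.44582731 0.18918027 0.116     ]
yel 163.0 (318.5, 254.0) [0.46881932 0.05007726 0.116     ]
```

View pics/w9.png

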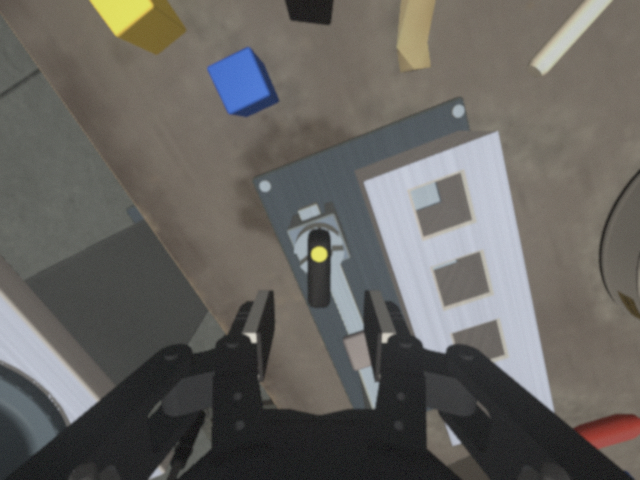

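The pockets are empty, the bed is down, and the handle is unchanged. I'll grip, lift 6 mm, turn back and lower.

```bash
python3 -m jog '[[[0,-0.5,-15,0],[0,0,-15,0],[0,0,-15,0],[0,0,-15,0],[0,0,0,0],[0,0,0,0],[0,0,0,0],[0,0,0,0]]]' 50 90
python3 -m jog '[[[0,0,0,0],[0,0,0,0],[0,0,0,0],[0,0,0,0],[0,0,0,0],[0,0,0,0],[0,0,0,0],[0,0,0,0]]]' 0 90
python3 -m jog '[[[0,0,2,0],[0,0,2,0],[0,0,2,0],[0,0,0,0],[0,0,0,0],[0,0,0,0],[0,0,0,0],[0,0,0,0]]]'
```

```text
t: 51.8
tcp_pos: [0.463, 0.0374, 0.2647]
tool_rot: [0.972, -0.236, 0.001, -0.0]
force: [-0.2, -0.9, -1.0]
finger_gap: 0.498
t: 52.8
tcp_pos: [0.4628, 0.0374, 0.2645]
tool_rot: [0.972, -0.236, 0.0, -0.0]
force: [-1.7, 1.4, 6.6]
finger_gap: 0.143
t: 53.8
tcp_pos: [0.4626, 0.0374, 0.2702]
tool_rot: [0.972, -0.236, -0.0, 0.0]
force: [0.8, 0.8, -13.9]
finger_gap: 0.143
```

```bash
python3 -m jog '[[[0,0,0,-9],[0,0,0,-9],[0,0,0,-9],[0,0,0,-9],[0,0,0,-9],[0,0,0,-9],[0,0,0,-9],[0,0,0,-5.8]]]'
python3 -m jog '[[[0,0,0,0],[0,0,0,0],[0,0,-4,0],[0,0,-4,0],[0,0,-4,0],[0,0,-3,0],[0,0,-1,0],[0,0,0,0]]]'
```

```text
t: 54.8
tcp_pos: [0.4627, 0.0373, 0.2702]
tool_rot: [-0.667, 0.745, 0.0, -0.0]
force: [0.5, -0.2, -14.5]
finger_gap: 0.144
t: 55.8
tcp_pos: [0.4628, 0.0374, 0.2551]
tool_rot: [-0.669, 0.743, -0.0, 0.0]
force: [-1.8, -2.3, 3.2]
finger_gap: 0.144
```

```bash
python3 -m jog '[[[0,0,-1,0],[0,0,0,0],[0,0,0,0],[0,0,0,0],[0,0,0,0],[0,0,0,0],[0,0,0,0],[0,0,0,0]]]'
python3 -m jog '[[[0,0,0,0],[0,0,0,0],[0,0,0,0],[0,0,5,0],[0,0,20,0],[0,0,20,0],[0,0,5,0],[0,0,0,0]]]' 50
python3 - <<'E'
from h import *
c=manip.camera_info('wrist');img=manip.snapshot('wrist')
s=manip.sense();print(s['tcp_pos'],yaw())
for a,r,_ in blobs(img,(22,130,100),(36,255,255),5)[:4]:print('yel',a,r[0],cast(c,*r[0],.106))
E
python3 -m jog '[[[0,0,30,0],[0,0,30,0],[-10,30,30,0],[-20,50,20,0],[-20,55,0,0],[-20,55,0,0],[-10,55,0,0],[0,0,0,0]]]'
python3 pan.py p10
python3 - <<'E'
import cv2,numpy as np
from h import *
b=manip.snapshot('scene')[...,::-1]
s=cv2.imread('pics/p10.png')
cv2.imwrite('pics/fin.png',np.vstack([cv2.resize(s[200:340,100:535],(800,257)),cv2.resize(b[170:430,120:520],(528,343))[:,:].copy() if 0 else cv2.copyMakeBorder(cv2.resize(b[170:430,120:520],(528,343)),0,0,0,272,cv2.BORDER_CONSTANT)]))
E
```

```text
t: 56.8
tcp_pos: [0.4628, 0.0374, 0.255]
tool_rot: [-0.669, 0.743, -0.001, 0.0]
force: [-3.1, -1.8, 13.6]
finger_gap: 0.142
t: 57.8
tcp_pos: [0.4628, 0.0374, 0.3033]
tool_rot: [-0.669, 0.744, -0.0, 0.0]
force: [-0.6, -0.4, 0.6]
finger_gap: 0.501
[0.46265801 0.03742863 0.30294596] -96.07082293981419
yel 3737.0 (85.76770782470703, 308.9427795410156) [0.46099897 0.17112035 0.106     ]
yel 196.5 (318.7500305175781, 260.7500305175781) [0.47640801 0.03619564 0.106     ]
t: 58.85
tcp_pos: [0.3815, 0.2853, 0.4123]
tool_rot: [-0.671, 0.741, 0.0, -0.0]
force: [-0.8, -0.9, 0.2]
finger_gap: 0.5
pan_b diff px 3347 of strips L/T/R/B 518 448 862 784 pan_a 2204
tin 575.5 [471.5 261.5] [ 0.4896 -0.3845  0.044 ]
58.9 [0.382  0.2837 0.4122] -95.8 0.4979452199448432
```

View pics/fin.png

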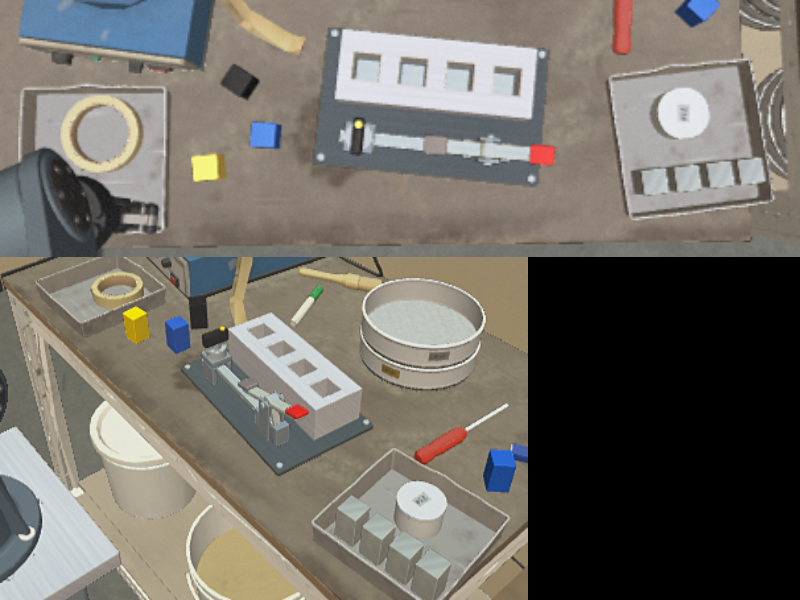

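The dot is back at its starting position, at home height. The rocker is down, all four specimens stand in the tin's pan, and the tape is still in its own pan. I'll hand it in.

```bash
python3 -c "
from station import manip
print(manip.sign_off())"
```

```text
the job is handed in; nothing more can be done
None
```

The job is done and was handed in at about 59 s of the 210 s allowed.

- **Unlocking and raising:** I lifted the plunger, twisted it to about 1.19 rad and seated it in the rest notch. I then pressed the red pad to its stop (34 N).
- **Specimens:** All four pockets were filled. I stood all four specimens on the floor of pan_b, the pan with the tin.
- **Pan knock:** pan_b was knocked about 17 mm aside after the first specimen. That specimen stayed upright, and I shifted the other three places to match.
- **Relocking:** I pressed the grey pad to its hard stop (35 N), then turned the plunger back and let it down.

**Last checks:**
- The yellow dot was within 0.1 mm of its starting position at home height, and the handle stopped hard when pressed down.
- The final pictures show the bed down, the red pad high, and all four specimens upright. The tin is upright in pan_b, the tape roll is in pan_a, and the robot is clear of everything.
- I didn't test the lock by pushing the rocker again.
- My picture-difference count for pan_a kept varying. I put this down to the arm and its shadow, since pan_a and the tape looked fine in the last view.

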